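# Reset the tripped breaker under the push-latch flap of a bench power box

### The job

One of the three reset buttons of the bench power box has popped out under the black flap. Press the front edge of the flap to make it spring open, push the popped-out button fully home, then push the flap down again and press its front edge until it latches shut by itself. Only touch and press with the fingertips: grasp and lift nothing, press the flap gently rather than hammering it, and leave the things around the box where they are.

Things in the scene. Friction and masses are not known exactly. Their poses are not given: they have to be found in the camera images.
- power_box: Grey plastic power box screwed to the bench, 158 x 172 mm, 62 mm high; low mounting ears reach 16 mm further on both sides. Origin: centre of its underside. x points from the front face to the rear, y to the left seen from the front, z up. The flap closes a well 8 to 106 mm behind the front face, 136 mm wide; behind it are three round sockets, 3 mm high.
- flap (a joint): Angle of the black flap (rad): 0 latched, flush with the box's top; 1.3 fully open; -0.066 pressed to its stop. A damped spring (0.13 N m at 0, 0.05 at 1.3) opens it in about 1.5 s. Push-push latch: press the front edge to the stop (6 mm below flush; 4 mm just suffices) and let go: a latched flap springs open, an opened one stays latched. A press takes 1 to 3 N, then it meets the stop.
- flap_press (a point): Centre of the ribbed thumb pad on the flap's outer face, 12 mm behind its front edge; moves with the flap. The flap is 96 mm from hinge to front edge, 133 mm wide, 5 mm thick. z points out of the outer face, x toward the hinge.
- flap_hinge (a point): Middle of the flap's hinge axis, along the box's y, at the rear of the flap, 4 mm below the box's top and 85 mm behind the thumb pad. The front edge swings up and to the rear; fully open it stands 26 mm in front of the hinge and 92 mm above it.
- reset_a (a joint): Travel (m) of one of three alike white round reset buttons, 12 mm across: 0 popped out, 9 mm above the dark panel; 0.006 home, 3 mm above it. It stays where it is pushed; takes about 3 N. The panel lies 21 mm below the box's top. The buttons stand 40 mm apart in a row across it, 62 mm in front of the hinge. One starts popped out; its place in the row varies.
- reset_b (a joint): As reset_a, for the second button.
- reset_c (a joint): As reset_a, for the third button.
- reset_a_top (a point): Middle of the top of button reset_a; moves with it.
- reset_b_top (a point): Middle of the top of button reset_b; moves with it.
- reset_c_top (a point): Middle of the top of button reset_c; moves with it.
- rosin_jar: Bystander: low amber-coloured round jar, 51 mm across, 26 mm high, to the front left of the box. Origin: centre of its underside.
- pill_bottle: Bystander: white plastic bottle, 50 mm across, 84 mm high, behind the box. Origin: centre of its underside. To the right of it, 0.71 m from the base and 0.2 m to its right, stand two fixed wine bottles, 320 mm tall: pass in front of them or above.
- tape_measure: Bystander: red tape measure, 66 x 94 x 30 mm, lying to the right of the box. Origin: centre of its underside.

How it is judged:
By the outcome, as a careful person would: the job done as asked, in the order asked, and still so for the second after the job is handed in, with the robot touching nothing.
It also fails if it takes over 51 s, if anything falls off the work surface, if the arm or the gripper's body presses on something with over 40 N, if the wrist force passes 120 N, or if a joint passes its speed limit or range.

### The arm

A 6-joint arm with a two-finger parallel gripper is mounted at the origin on a cart in front of the work surface, level with it; the furniture and walls round the work are solid. World frame = base frame: x ahead of the robot, y to its left, z up, the work surface at z = 0. Lengths are in m, angles in rad, forces in N, time in s.
With the tool pointing down it reaches from about 0.25 to 0.725 m from the base axis. Payload 4 kg.
Tool frame: the origin (TCP) lies midway between the tips of the shut fingers; the grasp point (between the pads) lies 19 mm behind it; z points along the fingers, y is the line along which they close (so a half turn about z gives the same grasp; the last joint's range is limited). The gripper opens to 85 mm and grips with 20 to 120 N. Pads are 22 mm wide; open, the fingers measure 114 mm over their backs; the gripper's body (76 mm by 85 mm) begins 54 mm behind the grasp point. The pads swing forward as they close: fully open they stand 13 mm farther back than shut.
Start: joints at [-1.257, 0.241, 0.005, 1.335, 0, 1.571], TCP at [0.154, -0.476, 0.231] pointing down, gripper open.
Joint ranges: [-2.72, 2.72], [-1.05, 1.87], [-1.09, 1.28], [-1.99, 2.15], [-1.42, 1.44], [-3.14, 3.14]. Speed limits (rad/s): [2.79, 2.79, 3.14, 3.14, 3.14, 3.14].

### API

Orientations are given as a unit quaternion [x, y, z, w].
In Python, from workcell import get_obs, camera, job_done, silhouettes gives the robot as it stands. The module is installed in compiled form; this text tells all that it offers.
- The arm moves only by the tool drive_tool, never from a script. Its argument "increments" is a list of rows, each a list of 3 entries, a list of its own where there are three numbers: the shift along the world's x, y, z in mm, then the turn, a rotation vector about the world's x, y, z in degrees, then the opening, from 0 (shut) to 1 (fully open). A call has 1 to 8 rows; each row shifts and turns the commanded pose from where the row before left it; what a row does not reach is not made up. A row lasts 1/12 s, in which the tool goes at most 41.7 mm and 7.16 degrees, less where a joint would pass 70% of its speed; a pose out of reach is approached as far as the arm can. A call is refused whole if a number of a shift passes 41.7 or a number of a turn 7.16, either way. A call with a gripper value outside its range is refused whole. The fingers move at their own pace and stop on an object; the grip force is fixed at half the most. Time passes only in rows, so rows that do not move let the fingers close. It gives the time, the measured TCP pose, the force, the opening and the grip force at its end, in the units of the state.
- get_obs(): the state, without advancing time (a new reading comes with each control period).
- camera(name): name is "side" or "top"; returns a dict with "image" (480x640x3 uint8, red, green, blue), "K" (3x3 intrinsics, pixels), "view" (4x4, takes a point from world to camera coordinates). Camera axes: x right, y down, z forward; pixel columns grow to the right and rows downward; lengths in m; the calibration is good to about 2 mm. A picture is of the moment at which its call begins. There is no depth.
- job_done(): hands the job in; it is judged then, once.
Trained networks look in a picture, given as the dict that the camera call returned (one of the last four; its "shot" number tells which), for a name from the list of things; names that differ only in an ending like _2 or _b are one class to them, and where a whole thing is asked for, a point or a joint stands for the part that bears it (a point fixed in the world has none). Each returns a list of dicts, best first, with "conf" (0 to 1); they miss things now and then, are a little off and sometimes report something else, mostly with a low value. They report only what shows in the picture. A call takes as long as a camera call.
- silhouettes(query, picture): "region" (480x640 bool, what is visible of it) and "bbox" ([left, top, right, bottom] in pixels, round what is visible of it).
The state is a dict: "clock": time; "joint_pos": joint angles; "joint_vel": joint speeds; "tau": joint torques, N m; "eef_pos": TCP position; "tool_rot": TCP orientation; "ft_force": force on the tool from outside, world axes, zero at the start; "ft_torque": the same for the moment, N m; "grip_width": finger opening in m; "grasp_force": force on a finger pad.
Only numpy, scipy, OpenCV 4.12 (cv2) and the standard library are available. Lean on these libraries where they do the work, as an engineer would, in place of code of your own. Each camera call takes 0.05 s, during which the arm holds its last target. There are 200 camera calls.

## Working session

There is one attempt and no reset: what is moved stays moved. The work goes in short steps, Python scripts to look and compute and a tool call to move; the robot and the scene stay as the last step left them, time stands still between calls to the robot, and variables do not carry over. Pictures are saved under pics/ and viewed, at most 10 in all, crops included, and the job is handed in when it is done.

Besides the shell and the picture viewer there is one more tool, called after "Call:" by a JSON object that holds its "api" and its "payload", one argument or row to a line. drive_tool: Moves the arm, as the interface text tells. Its arguments: {"type":"object","properties":{"increments":{"type":"array"}},"required":["increments"]}

```bash
mkdir -p pics && cat > h.py <<'E'
import numpy as np, cv2
from workcell import get_obs, camera, job_done, silhouettes
def save(p,n): cv2.imwrite('pics/'+n+'.png', cv2.cvtColor(p["image"],cv2.COLOR_RGB2BGR))
def proj(p,X):
    X=np.atleast_2d(X); c=X@p["view"][:3,:3].T+p["view"][:3,3]; u=c@np.asarray(p["K"]).T; return u[:,:2]/u[:,2:]
def ray(p,uv):
    R=np.asarray(p["view"])[:3,:3];t=np.asarray(p["view"])[:3,3]
    return -R.T@t, R.T@np.linalg.solve(p["K"],[uv[0],uv[1],1.])
def onz(p,uv,z):
    o,d=ray(p,uv); return o+d*(z-o[2])/d[2]
def tri(l):
    A=0;b=0
    for p,uv in l:
        o,d=ray(p,uv); d=d/np.linalg.norm(d); M=np.eye(3)-np.outer(d,d); A=A+M;b=b+M@o
    return np.linalg.solve(A,b)
E
python3 - <<'E'
from h import *
import pickle
o=get_obs(); print({k:np.round(v,3) for k,v in o.items()})
P={}
for n in("top","side"):
    p=camera(n);save(p,n+'0');P[n]=p
    print(n,np.round(p["K"],1).tolist(),np.round(p["view"],3).tolist())
    for q in("power_box","flap","rosin_jar","pill_bottle","tape_measure","reset_a"):
        for s in silhouettes(q,p)[:2]:
            m=s["region"].astype(np.uint8);r=cv2.minAreaRect(cv2.findNonZero(m)); print(q,round(s["conf"],2),np.round(s["bbox"]),np.round(cv2.boxPoints(r)).tolist())
pickle.dump(P,open('P.pkl','wb'))
E
```

```text
{'clock': np.float64(0.0), 'joint_pos': array([-1.257,  0.241,  0.004,  1.335,  0.   ,  1.571]), 'joint_vel': array([-0.001, -0.001,  0.002,  0.001, -0.001,  0.   ]), 'tau': array([-0.0000e+00, -3.7232e+01,  2.5241e+01,  1.7000e-02, -0.0000e+00,
        0.0000e+00]), 'eef_pos': array([ 0.154, -0.475,  0.23 ]), 'tool_rot': array([ 0.988,  0.156, -0.   , -0.001]), 'ft_force': array([-0.236,  0.069,  0.035]), 'ft_torque': array([-0.008,  0.005,  0.014]), 'grasp_force': np.float64(0.0), 'grip_width': np.float64(0.085)}
top [[625.0, 0.0, 311.8], [0.0, 625.0, 254.2], [0.0, 0.0, 1.0]] [[-0.009, -1.0, 0.015, -0.018], [-0.99, 0.007, -0.14, 0.596], [0.14, -0.016, -0.99, 1.156], [0.0, 0.0, 0.0, 1.0]]
flap 0.75 [231. 227. 303. 311.] [[227.0, 241.0], [277.0, 222.0], [302.0, 289.0], [252.0, 308.0]]
rosin_jar 0.7 [176. 333. 202. 363.] [[178.0, 335.0], [204.0, 335.0], [204.0, 361.0], [178.0, 361.0]]
pill_bottle 0.89 [291. 162. 320. 198.] [[293.0, 164.0], [317.0, 164.0], [317.0, 195.0], [293.0, 195.0]]
tape_measure 0.66 [386. 238. 446. 286.] [[387.0, 259.0], [432.0, 238.0], [447.0, 269.0], [402.0, 290.0]]
side [[447.1, 0.0, 320.1], [0.0, 447.1, 239.0], [0.0, 0.0, 1.0]] [[-0.978, -0.206, -0.018, 0.572], [-0.057, 0.352, -0.934, 0.109], [0.199, -0.913, -0.357, 0.748], [0.0, 0.0, 0.0, 1.0]]
power_box 0.8 [259. 238. 380. 313.] [[257.0, 247.0], [372.0, 235.0], [379.0, 305.0], [264.0, 317.0]]
flap 0.64 [280. 250. 365. 280.] [[279.0, 256.0], [359.0, 250.0], [361.0, 274.0], [281.0, 280.0]]
rosin_jar 0.93 [386. 328. 424. 360.] [[386.0, 328.0], [422.0, 328.0], [422.0, 359.0], [386.0, 359.0]]
pill_bottle 0.78 [234. 228. 259. 276.] [[231.0, 228.0], [256.0, 228.0], [256.0, 274.0], [231.0, 274.0]]
tape_measure 0.73 [330. 220. 362. 241.] [[328.0, 220.0], [360.0, 220.0], [360.0, 240.0], [328.0, 240.0]]
```

View pics/top0.png

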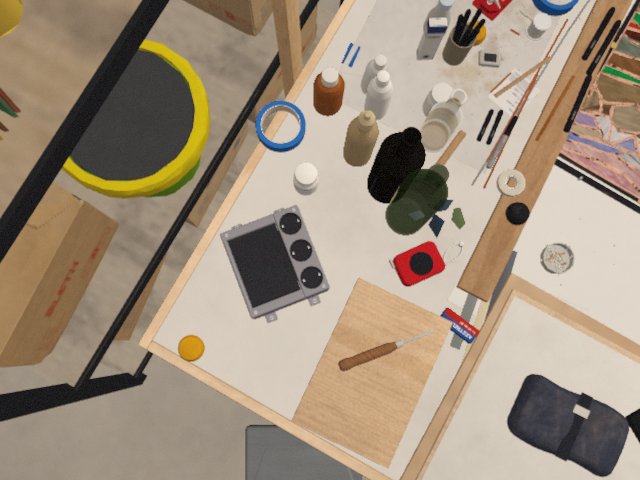

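View pics/side0.png

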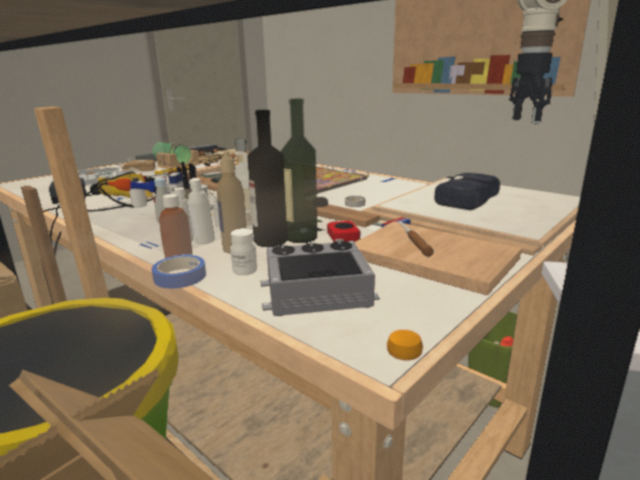

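Top view: the box is turned so that its rear with the three sockets ((290,223), (302,250), (311,277)) faces right (world -y), and the flap is around (264,265). The side camera looks at the front of the box, with the flap at (322,265). I'll fit the box pose next.

```bash
cat > fit.py <<'E'
from h import *
import pickle
from scipy.optimize import minimize
def T(q,X):
    X=np.atleast_2d(np.asarray(X,float)); c,s=np.cos(q[2]),np.sin(q[2])
    return np.c_[q[0]+c*X[:,0]-s*X[:,1], q[1]+s*X[:,0]+c*X[:,1], X[:,2]]
fl=[[-.070,-.0665,.062],[-.070,.0665,.062],[.026,.0665,.062],[.026,-.0665,.062]]
bt=[[-.079,-.086,.062],[-.079,.086,.062],[.079,.086,.062],[.079,-.086,.062]]
def draw(p,q,S=4,box=(0,0,640,480)):
    x0,y0,x1,y1=box; im=cv2.resize(cv2.cvtColor(p["image"],cv2.COLOR_RGB2BGR)[y0:y1,x0:x1],None,fx=S,fy=S,interpolation=cv2.INTER_CUBIC)
    f=lambda X:np.int32((proj(p,T(q,X))+.5-[x0,y0])*S)
    cv2.polylines(im,[f(fl)],True,(0,255,255),1);cv2.polylines(im,[f(bt)],True,(0,255,0),1)
    cv2.polylines(im,[f(np.array(bt)*[1,1,0])],True,(255,0,0),1)
    return im
E
python3 - <<'E'
from fit import *
P=pickle.load(open('P.pkl','rb')); M={}
for n in P:
    P[n]=camera(n); M[n]=max(silhouettes("flap",P[n]),key=lambda s:s["conf"])["region"]
# top: box body mask by hull of silhouettes if any
    for s in silhouettes("power_box",P[n]): print(n,s["conf"],s["bbox"])
def cost(q):
    c=0
    for n in P:
        S=8;m=np.zeros((480*4,640*4),np.uint8); cv2.fillPoly(m,[np.int32((proj(P[n],T(q,fl))+.5)*4)],1)
        a=cv2.resize(m,(640,480),interpolation=cv2.INTER_AREA).astype(float) if 0 else m.reshape(480,4,640,4).mean((1,3))
        c+=np.abs(a-M[n]).sum()/M[n].sum()
    return c
c=onz(P["top"],(264.5,265),.062); yaw=np.deg2rad(-69); q0=[c[0]+.022*np.cos(yaw),c[1]+.022*np.sin(yaw),yaw]
r=minimize(cost,q0,method='Nelder-Mead',options=dict(initial_simplex=np.array(q0)+np.vstack([np.zeros(3),np.diag([.01,.01,.08])]),xatol=1e-4,fatol=1e-4))
q=r.x;print(q0,q,np.rad2deg(q[2]),r.fun); np.save('q.npy',q)
a=draw(P["top"],q,4,(205,195,345,330)); b=draw(P["side"],q,4,(250,220,390,320))
cv2.imwrite('pics/fit0.png',np.hstack([cv2.resize(a,(400,386)),cv2.resize(b,(400,286)) if 0 else cv2.copyMakeBorder(cv2.resize(b,(400,286)),0,100,0,0,cv2.BORDER_CONSTANT)]))
# independent heights: triangulate flap corners etc.
E
```

```text
Traceback (most recent call last):
ValueError: max() iterable argument is empty
```

```bash
cat > run.py <<'E'
from fit import *
P={};M={}
for n in("top","side"):
    for k in range(4):
        P[n]=camera(n); s=silhouettes("flap",P[n])
        if s and s[0]["conf"]>.4: M[n]=s[0]["region"];break
    print(n,k,n in M)
def cost(q):
    c=0
    for n in M:
        m=np.zeros((480*4,640*4),np.uint8); cv2.fillPoly(m,[np.int32((proj(P[n],T(q,fl))+.5)*4)],1)
        c+=np.abs(m.reshape(480,4,640,4).mean((1,3))-M[n]).sum()/M[n].sum()
    return c
c=onz(P["top"],(264.5,265),.062); yaw=np.deg2rad(-69); q0=[c[0]+.022*np.cos(yaw),c[1]+.022*np.sin(yaw),yaw]
r=minimize(cost,q0,method='Nelder-Mead',options=dict(initial_simplex=np.array(q0)+np.vstack([np.zeros(3),np.diag([.01,.01,.08])]),xatol=1e-4,fatol=1e-4))
q=r.x;print(np.round(q0,4),np.round(q,4),np.rad2deg(q[2]),r.fun); np.save('q.npy',q); pickle.dump(P,open('P.pkl','wb'))
a=draw(P["top"],q,4,(205,195,345,330)); b=draw(P["side"],q,4,(250,220,390,320))
cv2.imwrite('pics/fit0.png',np.hstack([cv2.resize(a,(400,386)),cv2.copyMakeBorder(cv2.resize(b,(400,286)),0,100,0,0,cv2.BORDER_CONSTANT)]))
E
python3 run.py
```

```text
top 0 True
side 0 True
[ 0.5812  0.0461 -1.2043] [ 0.5808  0.0483 -1.2128] -69.49013127502187 0.10556274098615195
```

View pics/fit0.png

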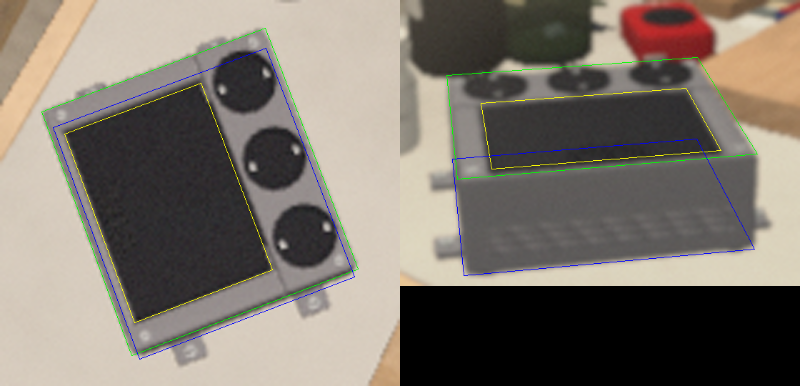

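The fit matches in both views: box centre (0.581, 0.048), yaw -69.5°, top at 62 mm. That puts the thumb pad at about (0.5605, 0.1026, 0.062). I'll go above it with the fingers shut.

Call:
{"api": "drive_tool", "payload": {
  "increments": [
    [[25,36,0],[0,0,5.8],0],
    [[25,36,0],[0,0,5.8],0],
    [[25,36,0],[0,0,5.8],0],
    [[25,36,0],[0,0,5.8],0],
    [[25,36,0],[0,0,5.8],0],
    [[25,36,0],[0,0,5.8],0],
    [[25,36,0],[0,0,5.8],0],
    [[25,36,0],[0,0,5.8],0]
  ]
}}

```text
clock: 1.67
eef_pos: [0.3452, -0.2001, 0.2317]
tool_rot: [0.845, 0.535, 0.0, 0.0]
ft_force: [1.5, 0.3, 0.8]
grip_width: -0.0
grasp_force: 0.0
```

Call:
{"api": "drive_tool", "payload": {
  "increments": [
    [[25,36,0],[0,0,5.8],0],
    [[25,36,0],[0,0,5.8],0],
    [[25,36,0],[0,0,5.8],0],
    [[25,36,0],[0,0,5.8],0],
    [[25,36,0],[0,0,5.8],0],
    [[25,36,0],[0,0,5.8],0],
    [[25,36,0],[0,0,5.8],0],
    [[0,0,0],[0,0,0],0]
  ]
}}

```text
clock: 2.33
eef_pos: [0.5144, 0.0436, 0.2306]
tool_rot: [0.605, 0.796, 0.002, 0.0]
ft_force: [0.0, -0.5, 0.3]
grip_width: 0.0
grasp_force: 0.0
```

Call:
{"api": "drive_tool", "payload": {
  "increments": [
    [[11,15,-20],[0,0,2.5],0],
    [[11,15,-25],[0,0,2.5],0],
    [[12,15,-25],[0,0,0],0],
    [[12,14,-25],[0,0,0],0],
    [[0,0,-25],[0,0,0],0],
    [[0,0,-15],[0,0,0],0],
    [[0,0,-10],[0,0,0],0],
    [[0,0,0],[0,0,0],0]
  ]
}}

```text
clock: 3.0
eef_pos: [0.5549, 0.0963, 0.0837]
tool_rot: [0.574, 0.819, -0.002, -0.002]
ft_force: [-0.0, 0.2, -0.0]
grip_width: 0.0001
grasp_force: 0.0
```

Call:
{"api": "drive_tool", "payload": {
  "increments": [
    [[5,6,-5],[0,0,0],0],
    [[0,0,-5],[0,0,0],0],
    [[0,0,-4],[0,0,0],0],
    [[0,0,-3],[0,0,0],0],
    [[0,0,-2],[0,0,0],0],
    [[0,0,0],[0,0,0],0]
  ]
}}

```text
clock: 3.5
eef_pos: [0.5616, 0.1027, 0.0671]
tool_rot: [0.574, 0.819, -0.0, -0.0]
ft_force: [-0.4, 0.7, 0.1]
grip_width: -0.0002
grasp_force: 0.0
```

Call:
{"api": "drive_tool", "payload": {
  "increments": [
    [[0,0,-3],[0,0,0],0],
    [[0,0,-2],[0,0,0],0],
    [[0,0,-2],[0,0,0],0],
    [[0,0,-2],[0,0,0],0],
    [[0,0,0],[0,0,0],0]
  ]
}}

```text
clock: 3.92
eef_pos: [0.5619, 0.1028, 0.0581]
tool_rot: [0.574, 0.819, 0.0, 0.0]
ft_force: [-0.2, 1.7, 1.2]
grip_width: 0.0002
grasp_force: 0.5
```

Call:
{"api": "drive_tool", "payload": {
  "increments": [
    [[0,0,-1.5],[0,0,0],0],
    [[0,0,-1],[0,0,0],0],
    [[0,0,-0.5],[0,0,0],0],
    [[0,0,0],[0,0,0],0]
  ]
}}

```text
clock: 4.25
eef_pos: [0.5621, 0.1029, 0.0563]
tool_rot: [0.574, 0.819, 0.0, 0.0]
ft_force: [-2.8, -0.9, 6.8]
grip_width: -0.0001
grasp_force: 3.5
```

The force rose to 6.8 N, so it's at the stop. I'll let go: up, then away toward the front of the box.

Call:
{"api": "drive_tool", "payload": {
  "increments": [
    [[0,0,15],[0,0,0],0],
    [[-2,6,35],[0,0,0],0],
    [[-8,20,35],[0,0,0],0],
    [[-8,20,30],[0,0,0],0],
    [[-6,15,30],[0,0,0],0],
    [[0,0,0],[0,0,0],0],
    [[0,0,0],[0,0,0],0],
    [[0,0,0],[0,0,0],0]
  ]
}}

```text
clock: 4.92
eef_pos: [0.5375, 0.1636, 0.1996]
tool_rot: [0.574, 0.819, -0.0, -0.0]
ft_force: [-0.0, -0.7, -0.3]
grip_width: -0.0003
grasp_force: 0.0
```

Call:
{"api": "drive_tool", "payload": {
  "increments": [
    [[0,0,0],[0,0,0],0],
    [[0,0,0],[0,0,0],0],
    [[0,0,0],[0,0,0],0],
    [[0,0,0],[0,0,0],0],
    [[0,0,0],[0,0,0],0],
    [[0,0,0],[0,0,0],0],
    [[0,0,0],[0,0,0],0],
    [[0,0,0],[0,0,0],0]
  ]
}}

```text
clock: 5.58
eef_pos: [0.5379, 0.1637, 0.2003]
tool_rot: [0.574, 0.819, 0.0, -0.0]
ft_force: [0.3, 0.6, -0.8]
grip_width: -0.0001
grasp_force: 0.0
```

```bash
cat > look.py <<'E'
from fit import *
import sys
q=np.load('q.npy');P={n:camera(n) for n in("top","side")}; print(get_obs()["eef_pos"].round(4))
B=lambda z:T(q,[[-.035,y,z] for y in(-.04,0,.04)])
ims=[]
for n,box in(("top",(205,195,345,330)),("side",(250,190,390,325))):
    im=draw(P[n],q,4,box)
    im=cv2.resize(cv2.cvtColor(P[n]["image"],cv2.COLOR_RGB2BGR)[box[1]:box[3],box[0]:box[2]],(400,386),interpolation=cv2.INTER_CUBIC);ims.append(im)
    for y,u in zip((-.04,0,.04),proj(P[n],B(.047))): print(n,y,u.round(1),((u-box[:2])*400/140).round())
    for s in silhouettes("reset_a",P[n]):
        ys,xs=np.nonzero(s["region"]);print(' btn',round(s["conf"],2),s["bbox"],xs.mean().round(1),ys.mean().round(1),len(xs))
    for s in silhouettes("flap",P[n]): print(' flap',s["conf"],s["bbox"])
cv2.imwrite('pics/%s.png'%sys.argv[1],np.hstack(ims))
E
python3 look.py open
```

```text
[0.5379 0.1638 0.2004]
top -0.04 [264.7 288.1] [171. 266.]
top 0 [257.4 268.5] [150. 210.]
top 0.04 [250.1 249.1] [129. 154.]
 flap 0.81 [264.9, 224.1, 303.3, 291.9]
side -0.04 [341.9 272.6] [263. 236.]
side 0 [319.1 274.5] [198. 241.]
side 0.04 [296.  276.4] [131. 247.]
 flap 0.76 [279.1, 206.7, 351.3, 256.3]
```

View pics/open.png

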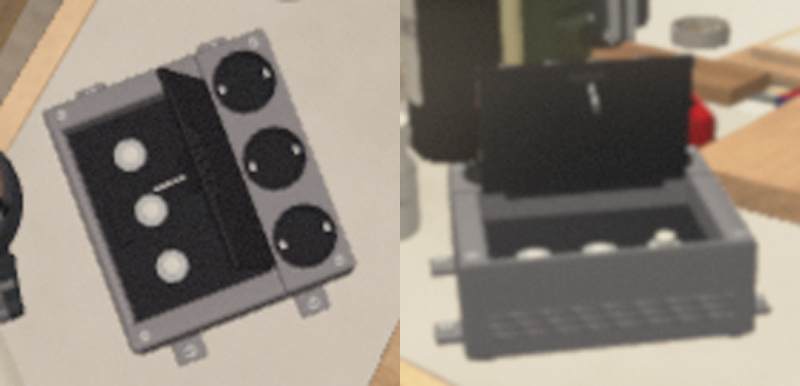

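The flap is open, and the three white buttons show in the top crop at (129,154), (150,210) and (172,266), as predicted. In the side crop the right one (664,235) seems to stand higher, so I'll measure that.

```bash
cat > btn.py <<'E'
from fit import *
import sys
q=np.load('q.npy');P={n:camera(n) for n in("top","side")}
for y in(-.04,0,.04):
    for n in P:
        g=P[n]["image"].min(2).astype(float)
        u=proj(P[n],T(q,[-.035,y,.047]))[0]; x0,y0=np.int32(u.round())-[8,9]
        w=g[y0:y0+18,x0:x0+17]; m=w>(130 if n=="side" else 120); ys,xs=np.nonzero(m)
        t=proj(P[n],T(q,[[-.035+.006*np.cos(a),y+.006*np.sin(a),z] for z in(.044,.050) for a in np.linspace(0,6.28,40)]))
        print(n,y,'area',m.sum(),'cen',(xs.mean()+x0).round(1),(ys.mean()+y0).round(1),'toprow',ys.min()+y0 if len(ys) else None,'pred top home/out',t[:40,1].min().round(1),t[40:,1].min().round(1),'cen home/out',t[:40].mean(0).round(1),t[40:].mean(0).round(1))
b=P["side"]["image"][255:290,280:360]; cv2.imwrite('pics/%s.png'%sys.argv[1],cv2.resize(cv2.cvtColor(b,cv2.COLOR_RGB2BGR),None,fx=8,fy=8,interpolation=cv2.INTER_CUBIC))
E
python3 btn.py btn0
```

```text
top -0.04 area 92 cen 264.7 287.7 toprow 283 pred top home/out 285.1 284.8 cen home/out [264.9 288.2] [264.7 288. ]
side -0.04 area 43 cen 341.8 273.6 toprow 271 pred top home/out 272.7 269.6 cen home/out [341.9 274.2] [341.9 271. ]
top 0 area 95 cen 257.4 267.8 toprow 260 pred top home/out 265.6 265.2 cen home/out [257.6 268.7] [257.3 268.3]
side 0 area 37 cen 319.1 276.6 toprow 275 pred top home/out 274.6 271.4 cen home/out [319.1 276. ] [319.1 272.9]
top 0.04 area 95 cen 249.9 248.8 toprow 244 pred top home/out 246.2 245.7 cen home/out [250.3 249.3] [250.  248.8]
side 0.04 area 38 cen 296.2 278.6 toprow 277 pred top home/out 276.4 273.3 cen home/out [296.1 277.9] [295.9 274.8]
```

View pics/btn0.png

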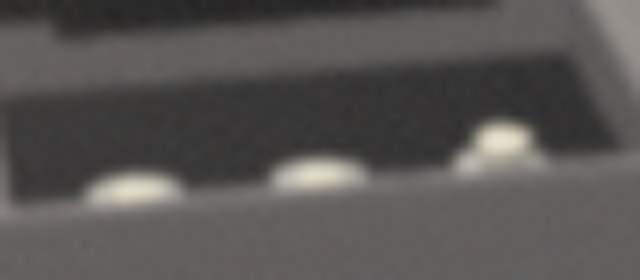

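The box-right button (box y = -40 mm) is clearly the popped one. It is at about (0.531, 0.067), top near z 0.050. I'll tilt 14° so the gripper body leans away from the flap, then go over it.

Call:
{"api": "drive_tool", "payload": {
  "increments": [
    [[0,0,0],[-6.56,-2.45,0],0],
    [[-2,-24,0],[-6.56,-2.45,0],0],
    [[-2,-24,0],[0,0,0],0],
    [[-2,-24,0],[0,0,0],0],
    [[-2,-23,-10],[0,0,0],0],
    [[0,0,-30],[0,0,0],0],
    [[0,0,-30],[0,0,0],0],
    [[0,0,0],[0,0,0],0]
  ]
}}

```text
clock: 6.65
eef_pos: [0.5256, 0.0674, 0.1251]
tool_rot: [0.569, 0.813, -0.073, 0.097]
ft_force: [-2.0, -0.3, -0.5]
grip_width: 0.0
grasp_force: 0.0
```

Call:
{"api": "drive_tool", "payload": {
  "increments": [
    [[4,1,-20],[0,0,0],0],
    [[0,0,-20],[0,0,0],0],
    [[0,0,-15],[0,0,0],0],
    [[0,0,-8],[0,0,0],0],
    [[0,0,0],[0,0,0],0]
  ]
}}

```text
clock: 7.07
eef_pos: [0.533, 0.0698, 0.0664]
tool_rot: [0.569, 0.813, -0.07, 0.1]
ft_force: [0.2, -0.0, -0.7]
grip_width: 0.0002
grasp_force: 0.0
```

Call:
{"api": "drive_tool", "payload": {
  "increments": [
    [[-2.5,-0.5,-5],[0,0,0],0],
    [[0,0,-5],[0,0,0],0],
    [[0,0,-3],[0,0,0],0],
    [[0,0,-2],[0,0,0],0],
    [[0,0,0],[0,0,0],0]
  ]
}}

```text
clock: 7.48
eef_pos: [0.5313, 0.0693, 0.0523]
tool_rot: [0.569, 0.813, -0.069, 0.1]
ft_force: [-0.2, 0.0, -0.2]
grip_width: 0.0001
grasp_force: 0.0
```

Call:
{"api": "drive_tool", "payload": {
  "increments": [
    [[0,0,-2],[0,0,0],0],
    [[0,0,-2],[0,0,0],0],
    [[0,0,0],[0,0,0],0]
  ]
}}

```text
clock: 7.73
eef_pos: [0.5317, 0.0693, 0.0485]
tool_rot: [0.569, 0.813, -0.069, 0.101]
ft_force: [-0.7, -0.2, 1.8]
grip_width: 0.0001
grasp_force: 0.7
```

Call:
{"api": "drive_tool", "payload": {
  "increments": [
    [[0,0,-1.5],[0,0,0],0],
    [[0,0,-1],[0,0,0],0],
    [[0,0,0],[0,0,0],0]
  ]
}}

```text
clock: 7.98
eef_pos: [0.5316, 0.0693, 0.0458]
tool_rot: [0.569, 0.813, -0.069, 0.101]
ft_force: [1.3, -1.1, 2.6]
grip_width: -0.0002
grasp_force: 0.9
```

Call:
{"api": "drive_tool", "payload": {
  "increments": [
    [[0,0,-1],[0,0,0],0],
    [[0,0,-1],[0,0,0],0],
    [[0,0,0],[0,0,0],0]
  ]
}}

```text
clock: 8.23
eef_pos: [0.5318, 0.0693, 0.0448]
tool_rot: [0.569, 0.813, -0.069, 0.101]
ft_force: [-1.7, 0.2, 8.1]
grip_width: 0.0001
grasp_force: 4.0
```

Call:
{"api": "drive_tool", "payload": {
  "increments": [
    [[0,0,-0.7],[0,0,0],0],
    [[0,0,0],[0,0,0],0]
  ]
}}

```text
clock: 8.4
eef_pos: [0.5319, 0.0693, 0.0447]
tool_rot: [0.569, 0.813, -0.069, 0.101]
ft_force: [-3.0, -0.8, 12.2]
grip_width: 0.0001
grasp_force: 5.9
```

Call:
{"api": "drive_tool", "payload": {
  "increments": [
    [[0,0,20],[0,0,0],0],
    [[0,0,35],[0,0,0],0],
    [[0,0,35],[0,0,0],0],
    [[0,0,35],[0,0,0],0],
    [[0,0,35],[6.56,2.45,0],0],
    [[0,0,20],[6.56,2.45,0],0],
    [[0,0,0],[0,0,0],0],
    [[0,0,0],[0,0,0],0]
  ]
}}

```text
clock: 9.07
eef_pos: [0.5326, 0.0678, 0.2242]
tool_rot: [0.575, 0.818, 0.001, 0.001]
ft_force: [-0.3, -0.7, -1.4]
grip_width: 0.0001
grasp_force: 0.0
```

```bash
python3 btn.py btn1 | grep side; python3 -c "from h import *;o=get_obs();print(o['clock'],o['eef_pos'],o['joint_pos'].round(2))"
```

```text
side -0.04 area 35 cen 341.8 274.7 toprow 273 pred top home/out 272.7 269.6 cen home/out [341.9 274.2] [341.9 271. ]
side 0 area 36 cen 319.0 276.6 toprow 275 pred top home/out 274.6 271.4 cen home/out [319.1 276. ] [319.1 272.9]
side 0.04 area 37 cen 296.1 278.6 toprow 277 pred top home/out 276.4 273.3 cen home/out [296.1 277.9] [295.9 274.8]
9.1667 [0.53031911 0.06908932 0.22149195] [ 0.13  0.32  0.08  1.34 -0.    1.35]
```

View pics/btn1.png

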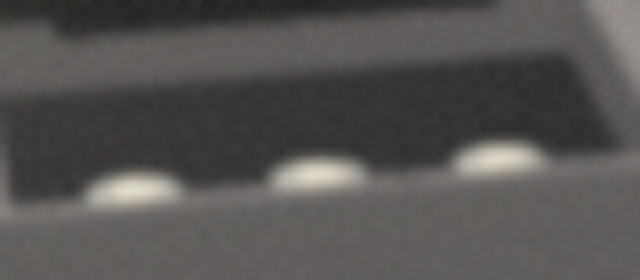

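All three buttons now sit alike at home height in the side crop. Next I'll go over the flap to behind it.

Call:
{"api": "drive_tool", "payload": {
  "increments": [
    [[13,-12,0],[0,0,0],0],
    [[17,-16,0],[0,0,0],0],
    [[17,-16,0],[0,0,0],0],
    [[17.5,-14,0],[0,0,0],0],
    [[0,0,-25],[0,0,0],0],
    [[0,0,-30],[0,0,0],0],
    [[0,0,-30],[0,0,0],0],
    [[0,0,0],[0,0,0],0]
  ]
}}

```text
clock: 9.83
eef_pos: [0.5894, 0.0123, 0.129]
tool_rot: [0.573, 0.82, -0.005, -0.007]
ft_force: [-1.9, -0.6, -0.7]
grip_width: 0.0003
grasp_force: 0.0
```

Call:
{"api": "drive_tool", "payload": {
  "increments": [
    [[1,4,3],[0,0,0],0],
    [[-1,6,0],[0,0,0],0],
    [[-2,7,0],[0,0,0],0],
    [[-3,7,0],[0,0,0],0],
    [[-3,7.5,-2],[0,0,0],0],
    [[0,0,0],[0,0,0],0]
  ]
}}

```text
clock: 10.33
eef_pos: [0.5877, 0.0447, 0.1402]
tool_rot: [0.573, 0.82, 0.001, 0.001]
ft_force: [0.5, -0.5, 0.6]
grip_width: 0.0002
grasp_force: 0.2
```

Call:
{"api": "drive_tool", "payload": {
  "increments": [
    [[-3,3,-6],[0,0,0],0],
    [[-3,5,-5],[0,0,0],0],
    [[-4,5.5,-4],[0,0,0],0],
    [[-2.5,7,-4.5],[0,0,0],0],
    [[-2.5,7,-4.5],[0,0,0],0],
    [[0,0,0],[0,0,0],0]
  ]
}}

```text
clock: 10.83
eef_pos: [0.5712, 0.0716, 0.1135]
tool_rot: [0.573, 0.819, -0.001, -0.001]
ft_force: [0.1, -0.4, -0.4]
grip_width: 0.0001
grasp_force: 0.2
```

```bash
python3 look.py push | grep -v -e top -e side
```

```text
[0.5722 0.0708 0.1146]
 flap 0.61 [283.8, 242.2, 299.8, 291.2]
 btn 0.39 [389.0, 328.7, 424.3, 356.8] 405.0 344.2 927
 flap 0.79 [280.5, 230.8, 361.5, 260.5]
```

View pics/push.png

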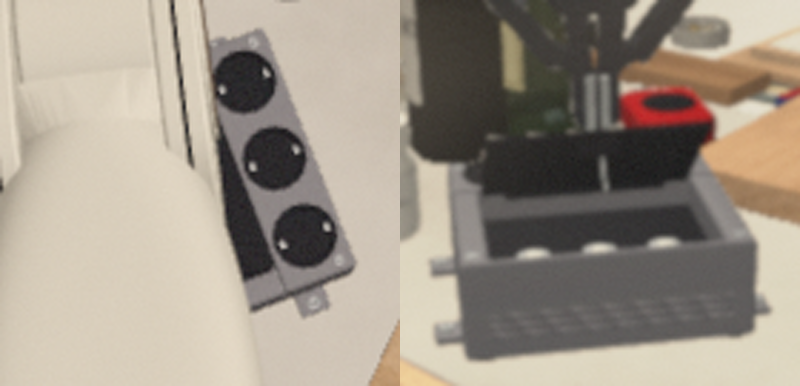

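The side crop shows the flap partly lowered, with its front edge near (600,130) and the fingers behind it. The buttons are still home, so I'll continue along the arc.

Call:
{"api": "drive_tool", "payload": {
  "increments": [
    [[-2.3,6.5,-5],[0,0,0],0],
    [[-2.3,6.5,-5.5],[0,0,0],0],
    [[-1.4,3.7,-5.5],[0,0,0],0],
    [[-1.3,3.7,-5.5],[0,0,0],0],
    [[-1.1,2.9,-6],[0,0,0],0],
    [[-1.1,2.9,-6],[0,0,0],0],
    [[0,0,0],[0,0,0],0]
  ]
}}

```text
clock: 11.72
eef_pos: [0.562, 0.0973, 0.0798]
tool_rot: [0.573, 0.819, -0.001, -0.001]
ft_force: [-0.0, 0.7, 0.9]
grip_width: -0.0
grasp_force: 0.4
```

Call:
{"api": "drive_tool", "payload": {
  "increments": [
    [[-0.5,1.3,-4.5],[0,0,0],0],
    [[-0.5,1.3,-4.5],[0,0,0],0],
    [[-0.3,1,-4],[0,0,0],0],
    [[-0.3,1,-4],[0,0,0],0],
    [[0,0,-2],[0,0,0],0],
    [[0,0,-2],[0,0,0],0],
    [[0,0,0],[0,0,0],0]
  ]
}}

```text
clock: 12.3
eef_pos: [0.5616, 0.1013, 0.0602]
tool_rot: [0.574, 0.819, 0.0, -0.0]
ft_force: [-0.5, 1.3, 1.2]
grip_width: -0.0002
grasp_force: 0.6
```

Call:
{"api": "drive_tool", "payload": {
  "increments": [
    [[0,0,-2],[0,0,0],0],
    [[0,0,-1],[0,0,0],0],
    [[0,0,-1],[0,0,0],0],
    [[0,0,-0.5],[0,0,0],0],
    [[0,0,0],[0,0,0],0]
  ]
}}

```text
clock: 12.72
eef_pos: [0.5619, 0.1013, 0.0567]
tool_rot: [0.574, 0.819, 0.0, 0.0]
ft_force: [-1.3, 1.4, 4.9]
grip_width: 0.0003
grasp_force: 2.5
```

Call:
{"api": "drive_tool", "payload": {
  "increments": [
    [[0,0,-0.6],[0,0,0],0],
    [[0,0,0],[0,0,0],0]
  ]
}}

```text
clock: 12.88
eef_pos: [0.5619, 0.1013, 0.0564]
tool_rot: [0.574, 0.819, 0.0, 0.0]
ft_force: [-1.6, 0.5, 7.5]
grip_width: -0.0001
grasp_force: 3.4
```

Call:
{"api": "drive_tool", "payload": {
  "increments": [
    [[0,0,5],[0,0,0],0],
    [[0,0,8],[0,0,0],0],
    [[0,0,30],[0,0,0],0],
    [[-10,28,30],[0,0,0],0],
    [[-10,28,30],[0,0,0],0],
    [[-10,28,30],[0,0,0],0],
    [[0,0,0],[0,0,0],0],
    [[0,0,0],[0,0,0],0]
  ]
}}

```text
clock: 13.55
eef_pos: [0.5332, 0.1856, 0.19]
tool_rot: [0.573, 0.82, 0.002, 0.002]
ft_force: [-0.6, -1.1, -0.5]
grip_width: -0.0
grasp_force: 0.0
```

```bash
python3 look.py shut | grep -v -e 'top -' -e side; python3 - <<'E'
from h import *
for n in("top","side"):
    p=camera(n)
    for q in("flap","rosin_jar","pill_bottle","tape_measure"):
        for s in silhouettes(q,p)[:1]: print(n,q,round(s["conf"],2),np.round(s["bbox"]))
E
```

```text
[0.5318 0.1835 0.1867]
top 0 [257.4 268.5] [150. 210.]
top 0.04 [250.1 249.1] [129. 154.]
 flap 0.56 [228.9, 227.0, 301.4, 308.6]
 flap 0.76 [280.6, 249.7, 363.4, 278.0]
top flap 0.57 [233. 228. 303. 309.]
top rosin_jar 0.39 [221. 205. 326. 324.]
top pill_bottle 0.55 [292. 159. 315. 197.]
top tape_measure 0.8 [391. 239. 444. 285.]
side flap 0.59 [280. 250. 363. 280.]
side rosin_jar 0.59 [387. 328. 426. 360.]
side pill_bottle 0.63 [233. 226. 259. 277.]
side tape_measure 0.87 [331. 220. 361. 239.]
```

View pics/shut.png

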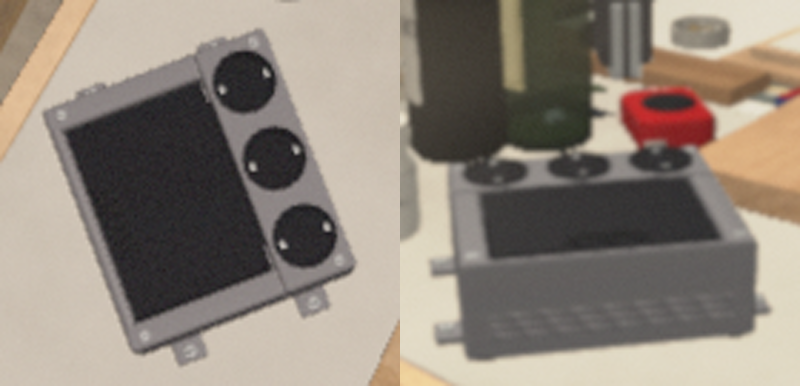

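Both crops show the flap flush and latched nearly 1 s after release, and the detector finds the things around the box where they were. I'll hand in.

```bash
python3 -c "
from h import *
p=[camera('side') for _ in range(8)][-1]
print([s['bbox'] for s in silhouettes('flap',p)]); print(job_done())"
```

```text
[[280.0, 250.9, 364.9, 281.8]]
the job is handed in; nothing more can be done
None
```

The job is handed in: I pressed the flap open, pushed the popped-out button (the box's right-hand one) fully home, and closed the flap until it latched. The final camera check still showed it shut, with the things around the box where they were.

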